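# Unpack, dial open and present the padlock for the donation box

## Robot

A 6-joint arm with a two-finger parallel gripper is mounted at the origin on the work surface. World frame = base frame: x ahead of the robot, y to its left, z up, the work surface at z = 0. Lengths are in mm, angles in rad, forces in N, time in s.
With the tool pointing down it reaches from about 350 to 875 mm from the base axis. Payload 4.2 kg.
Tool frame: the origin (TCP) lies midway between the tips of the shut fingers; the grasp point (between the pads) lies 19 mm behind it; z points along the fingers, y is the line along which they close (so a half turn about z gives the same grasp; the last joint's range is limited). The gripper opens to 85 mm and grips with 20 to 120 N. Pads are 22 mm wide; open, the fingers measure 114 mm over their backs; the gripper's body (76 mm by 85 mm) begins 54 mm behind the grasp point. The pads swing forward as they close: fully open they stand 13 mm farther back than shut.
Start: joints at [1.368, 0.385, 0.008, 0, -1.194, -0.259], TCP at [278.441, 559.526, 231.312] pointing down, gripper open.
Joint ranges: [-3.14, 3.14], [-1.21, 2.06], [-1.07, 1.41], [-3.16, 2.05], [-2.99, -0.16], [-3.1, 3.1]. Speed limits (rad/s): [2.79, 2.79, 3.14, 3.14, 3.14, 3.14].

## Interface

Orientations are given as a unit quaternion [x, y, z, w].
In Python, from bench import arm, eyes, nets gives the robot as it stands.
- The arm moves only by the tool apply_moves, never from a script. Its arguments are lists of equal length, an entry for each row: "delta_rot": the turn, a rotation vector about the tool's x, y, z as a fraction of full scale, a list of three; "xyz": the shift along the tool's x, y, z as a fraction of full scale, a list of three; "hand": the gripper command: -1 is fully open, 1 is shut, values between are in proportion. In form: {"delta_rot": [[ax, ay, az], ...], "xyz": [[dx, dy, dz], ...], "hand": [hand, ...]}. A call has 1 to 20 rows; each row shifts and turns the commanded pose from where the row before left it, along the tool's axes as they then stand; what a row does not reach is not made up. Full scale, the value 1, is 0.025 m for a shift and 6 degrees for a turn. A row lasts 1/12 s, in which the tool goes at most 41.7 mm and 7.16 degrees, less where a joint would pass 70% of its speed; a pose out of reach is approached as far as the arm can. A call with a number of a shift or a turn outside -1 to 1 is refused whole. A call with a gripper value outside its range is refused whole. The fingers move at their own pace and stop on an object; the grip force is fixed at half the most. Time passes only in rows, so rows that do not move let the fingers close. It gives the time, the measured TCP pose, the force, the opening and the grip force at its end, in the units of the state.
- arm.read_state(): the state, without advancing time (a new reading comes with each control period).
- eyes.get_image(name): name is "side" or "top" or "wrist"; returns a dict with "frame" (400x640x3 uint8, red, green, blue), "range_z" (400x640 float32, mm along the optical axis (not along the pixel's ray), 0 where there is no reading), "camera_matrix" (3x3 intrinsics, pixels), "R" (3x3) and "t" (3): a world point X has camera coordinates R X + t; the wrist camera has in their place "hand_eye" (4x4, takes a point from camera to tool coordinates, whose origin is the TCP and whose axes are the flange's). Camera axes: x right, y down, z forward; pixel columns grow to the right and rows downward; lengths in mm; the calibration is good to about 2 mm. A picture is of the moment at which its call begins: read the wrist's pose just before it.
- arm.job_done(): hands the job in; it is judged then, once.
Trained networks look in a picture, given as the dict that the camera call returned (one of the last four; its "shot" number tells which), for a name from the list of things; names that differ only in an ending like _2 or _b are one class to them, and where a whole thing is asked for, a point or a joint stands for the part that bears it (a point fixed in the world has none). Each returns a list of dicts, best first, with "score" (0 to 1); they miss things now and then, are a little off and sometimes report something else, mostly with a low value. They report only what shows in the picture. A call takes as long as a camera call. They do not tell look-alikes from the thing itself.
- nets.look_for(name, picture): "bbox" ([left, top, right, bottom] in pixels, round what is visible of it).
- nets.masks_of(name, picture): "region" (400x640 bool, what is visible of it) and "bbox" ([left, top, right, bottom] in pixels, round what is visible of it).
The state is a dict: "clock": time; "joints": joint angles; "joint_vel": joint speeds; "joint_efforts": joint torques, N m; "position": TCP position; "ee_rot": TCP orientation; "contact_force": force on the tool from outside, world axes, zero at the start; "wrist_torque": the same for the moment, N m; "gripper_width": finger opening in mm; "grasp_force": force on a finger pad.
Only numpy, scipy, OpenCV 4.12 (cv2) and the standard library are available. Lean on these libraries where they do the work, as an engineer would, in place of code of your own. Each camera call takes 0.05 s, during which the arm holds its last target. There are 200 camera calls.

## Task

Fold both half-open flaps of the red gift carton right back, past upright, to get at the padlock lying inside, then turn its dial clockwise until it clicks with the white pointer at the red mark, and pull the shackle fully out while the lock still lies in its seat. Then lift the opened lock out and hold it up over the middle of the red donation box's lid, at least 5 cm clear above it: finish still holding it there, steady, with flaps and shackle left open and everything else on the table undisturbed.

Things in the scene. Friction and masses are not known exactly. Their poses are not given: they have to be found in the camera images.
- carton: fixed red carton, open top, outside 196 (x) x 162 (y) x 66 mm high, walls 3 mm, floor 4 mm up; origin: centre of its underside. Padlock centred 28 mm to +x of it, shackle to -x (roughly robotwards). A cream insert (x from -12 to 68 mm) seats the lock 29 mm up in a 7 mm high lip, 1.5 mm play, so it can neither turn nor slide; around and below the shackle it is open down to the floor
- flap_left (a joint): angle of the flap hinged along the carton's +y rim: 0 shut (level), 1.57 upright, 3.0 right back (stop). 186 mm long (x), 58 mm wide, 3 mm thick; hinge line 67.5 mm above the table, 79.5 mm to +y of the carton's middle. Stiff crease (0.03 N m): stays where left. Starts half open, with a gap of 65 mm or more between both flaps along the carton's middle
- flap_right (a joint): the same for the flap hinged along the carton's -y rim, mirrored; 0 shut, 1.57 upright, 3.0 folded right back
- flap_left_edge (a point): middle of the free edge of the left (+y) flap
- flap_right_edge (a point): middle of the free edge of the right (-y) flap
- lock_center (a point): centre of the padlock's body, a metal block 64 x 64 x 26 mm lying dial up. Axes: z out of the dial face, x away from the shackle (it is pulled to -x). Dial face 13 mm above this point, shackle level with it; starts 42 mm above the table. The red mark on the dial face, at its +x edge, shows where the dial opens; the other marks are black
- dial_center (a point): centre of the black round dial, diameter 36 mm, 18 mm tall, on the lock's face (this point is half-way up, 22 mm above the lock's centre); a white pointer line runs along its top and down its side, along this point's +x axis
- dial (a joint): angle of the pointer from the red mark, rad: 0 at the mark, growing counter-clockwise seen from above (stops -0.3 and 2.7); starts 0.7 to 2.0, turn clockwise to 0. Clicks into a sprung notch every 0.524 rad (0, 0.524, ...), 0.1 to 0.3 N m from one to the next, and settles in the nearest when let go. Only at the mark (within about 0.15) can the shackle be pulled; it then blocks the dial
- shackle (a joint): how far the shackle is pulled out, m: 0 shut, 0.014 fully open (stop); friction about 1.5 N, stays where it is left
- shackle_mid (a point): midway between the shackle's legs, at bar height, 50 mm from the lock's centre to its -x when shut; moves with the shackle. Steel U of 9 mm round bar: legs along x, 20 mm either side of this point (49 mm over both), cross bar 16 mm farther to -x; the lock's body begins 18 mm to +x. When open, the -y leg has left the body
- donation_box: fixed red donation box with a pale grey lid with a dark slot, 144 x 124 mm, 105 mm tall; origin at the centre of its underside. It and the carton may stand either way round, one left and one right
- donation_top (a point): centre of the donation box's lid, on its top face
- biscuit_a: a round wrapped biscuit on a white tray, 72 mm across, 23 mm tall, on the table between the carton's and the donation box's places, nearer the robot; to be left alone; origin at the centre of its underside
- biscuit_b: a second such biscuit, at the right of the table; to be left alone; origin at the centre of its underside
- biscuit_c: a third such biscuit, beyond the carton and donation box; to be left alone; origin at the centre of its underside
- mug: a white ceramic mug, 76 mm across, 85 mm tall, at the left; to be left alone; origin at the centre of its underside
- tape_roll: a tan tape roll lying flat, 90 mm across, 24 mm tall, at the left; to be left alone; origin at the centre of its underside
- gift_box: a small closed red gift box with gold ribbon, 80 x 80 x 60 mm, at the right; to be left alone; origin at the centre of its underside
- tea_tin: a green tea tin, 64 mm across, 100 mm tall, at the right; to be left alone; origin at the centre of its underside
- lock: the padlock as a whole, about 0.3 kg; origin at the centre of the underside of its body, 13 mm below the lock's centre, same axes
There are look-alikes about, which are no part of the job. Leave any blue look-alike of the lock alone.

How it is judged:
By the outcome, as a careful person would: the job done as asked, in the order asked, and still so for the second after the job is handed in, while the arm keeps its last pose, push and grip.
It also fails if it takes over 67 s, if anything falls off the work surface, if the arm or the gripper's body presses on something with over 40 N, if the wrist force passes 120 N, or if a joint passes its speed limit or range.

## Working session

There is one attempt and no reset: what is moved stays moved. The work goes in short steps, Python scripts to look and compute and a tool call to move; the robot and the scene stay as the last step left them, time stands still between calls to the robot, and variables do not carry over. Pictures are saved under pics/ and viewed, at most 10 in all, crops included, and the job is handed in when it is done.

Besides the shell and the picture viewer there is one more tool, called after ">>>" as name(argument=value, ...), one argument or row to a line, values as JSON. apply_moves: Moves the arm, as the interface text tells. Its arguments: {"type":"object","properties":{"delta_rot":{"type":"array"},"xyz":{"type":"array"},"hand":{"type":"array"}},"required":["delta_rot","xyz","hand"]}

```bash
ls; mkdir -p pics; cat > h.py <<'E'
import numpy as np, cv2
from bench import arm, eyes, nets
from scipy.spatial.transform import Rotation as Ro
def cloud(im, st=None):
    K=im["camera_matrix"]; z=im["range_z"]; v,u=np.indices(z.shape)
    P=np.stack([(u-K[0,2])/K[0,0]*z,(v-K[1,2])/K[1,1]*z,z],-1)
    if "hand_eye" in im:
        H=np.array(im["hand_eye"]); P=P@H[:3,:3].T+H[:3,3]
        P=P@Ro.from_quat(st["ee_rot"]).as_matrix().T+np.array(st["position"])
    else: P=(P-np.array(im["t"]))@np.array(im["R"])
    P[z<=0]=np.nan
    return P
def save(n,f,s=1): cv2.imwrite("pics/"+n+".png",cv2.resize(f[:,:,::-1],None,fx=s,fy=s,interpolation=cv2.INTER_CUBIC))
E
python3 - <<'E'
from h import *
a=eyes.get_image("top"); save("top",a["frame"],1.25)
P=cloud(a)
for n in ["carton","donation_box","lock","dial","shackle","flap_left","flap_right","biscuit_a","mug","gift_box","tea_tin","tape_roll"]:
    for r in nets.masks_of(n,a)[:4]:
        q=P[r["region"]]; print(n,round(r["score"],2),np.round(r["bbox"]),np.nanmedian(q,0).round(), np.nanpercentile(q,2,axis=0).round(),np.nanpercentile(q,98,axis=0).round())
print(arm.read_state())
E
```

```text
pics
carton 0.64 [232. 159. 289. 220.] [563. 205.  70.] [475. 109.  -2.] [674. 281. 113.]
donation_box 0.73 [344. 167. 388. 212.] [ 544. -174.  105.] [ 474. -237.   54.] [ 618. -112.  112.]
donation_box 0.49 [233. 162. 253. 210.] [586. 254.  89.] [500. 223.  27.] [675. 287. 109.]
lock 0.8 [262. 253. 296. 272.] [324. 135.  26.] [287.  96.  -1.] [359. 193.  49.]
lock 0.74 [202. 238. 227. 262.] [370. 367.  27.] [335. 333.   5.] [406. 411.  49.]
lock 0.58 [351. 246. 376. 274.] [ 317. -156.   26.] [ 276. -196.   -1.] [ 366. -106.   49.]
lock 0.57 [249. 172. 272. 201.] [594. 193.  55.] [537. 161.  35.] [633. 225.  76.]
dial 0.54 [206. 244. 216. 255.] [370. 370.  41.] [352. 353.  22.] [388. 392.  52.]
dial 0.53 [253. 174. 266. 188.] [601. 194.  71.] [587. 177.  56.] [618. 209.  79.]
dial 0.48 [359. 256. 372. 264.] [ 313. -162.   45.] [ 299. -176.   36.] [ 328. -146.   50.]
dial 0.42 [278. 253. 287. 269.] [328. 129.  43.] [311. 112.  23.] [345. 147.  50.]
shackle 0.58 [232. 159. 291. 223.] [564. 206.  69.] [474. 109.  -3.] [676. 282. 113.]
shackle 0.5 [262. 258. 272. 272.] [309. 188.  16.] [
[... 1386 characters left out ...]
nts': array([ 1.36759207e+00,  3.84678441e-01,  7.90859826e-03, -4.27146201e-05,
       -1.19401904e+00, -2.58613887e-01]), 'joint_vel': array([-0.0011239 ,  0.00037545,  0.00068868,  0.00133299, -0.00036048,
        0.00055796]), 'joint_efforts': array([ 9.99834037e-05, -3.91895485e+01,  1.88560206e+01,  4.18940619e+00,
       -3.34437991e-04, -4.16516102e-06]), 'position': array([278.43309038, 559.52071204, 231.32212785]), 'ee_rot': array([ 9.73456946e-01, -2.28870212e-01, -1.99546853e-05, -3.16927484e-06]), 'contact_force': array([ 0.73040167, -0.09822167, -0.3620815 ]), 'wrist_torque': array([-0.01172958,  0.01821003, -0.00691305]), 'grasp_force': 0.0, 'gripper_width': 85.30499961969927}
```

View pics/top.png

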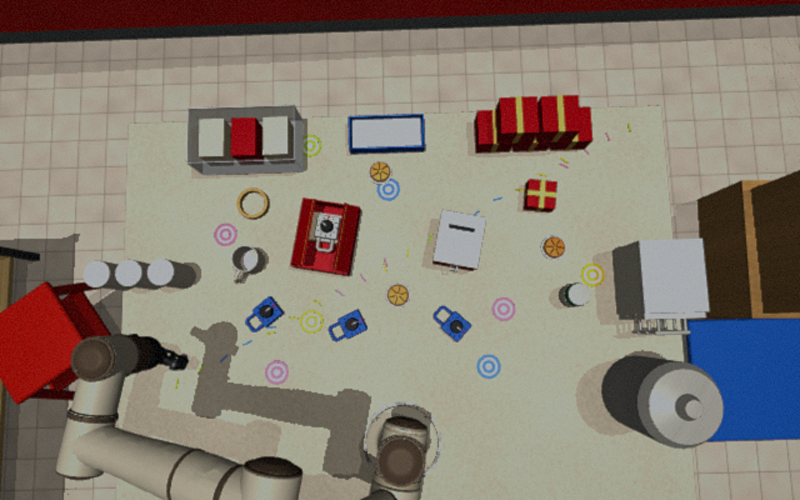

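The picture shows the red carton at about (326,237) with a silver lock inside, and three blue look-alike locks at (265,314), (347,326) and (452,322). The donation box is at (460,240). I'll move above the carton to look closer.

>>> apply_moves(
  delta_rot=[
    [0, 0, -0.93],
    [0, 0, -0.93],
    [0, 0, -0.93],
    [0, 0, 0],
    [0, 0, 0],
    [0, 0, 0],
    [0, 0, 0],
    [0, 0, 0],
    [0, 0, 0],
    [0, 0, 0],
    [0, 0, 0],
    [0, 0, 0],
    [0, 0, 0],
    [0, 0, 0],
    [0, 0, 0],
    [0, 0, 0],
    [0, 0, 0],
    [0, 0, 0],
    [0, 0, 0],
    [0, 0, 0],
  ],
  xyz=[
    [0, 0, -1],
    [0, 0, -1],
    [0, 0, -1],
    [0.85, 0.76, 0],
    [0.85, 0.76, 0],
    [0.85, 0.76, 0],
    [0.85, 0.76, 0],
    [0.85, 0.76, 0],
    [0.85, 0.76, 0],
    [0.85, 0.76, 0],
    [0.85, 0.76, 0],
    [0.85, 0.76, 0],
    [0.85, 0.76, 0],
    [0.85, 0.76, 0],
    [0.85, 0.76, 0],
    [0.85, 0.76, 0],
    [0.85, 0.76, 0],
    [0.85, 0.76, 0],
    [0.85, 0.76, 0],
    [0, 0, 0],
  ],
  hand=[1, 1, 1, 1, 1, 1, 1, 1, 1, 1, 1, 1, 1, 1, 1, 1, 1, 1, 1, 1],
)

```text
clock: 2.32
position: [564.3, 199.2, 306.0]
ee_rot: [0.996, -0.087, 0.0, 0.001]
contact_force: [0.3, 1.1, -0.6]
gripper_width: 0.1
grasp_force: 0.0
```

```bash
python3 - <<'E'
from h import *
s=arm.read_state(); a=eyes.get_image("wrist"); save("w1",a["frame"],1.25)
print(s["clock"],s["position"],s["ee_rot"],s["joints"],s["gripper_width"]); print(np.round(a["hand_eye"],2), a["camera_matrix"])
P=cloud(a,s); np.save("P1",P)
for n in ["lock","dial","shackle","flap_left","flap_right","flap_left_edge"]:
    for r in nets.masks_of(n,a)[:3]:
        q=P[r["region"]]; print(n,round(r["score"],2),np.round(r["bbox"]),np.nanmedian(q,0).round(), np.nanpercentile(q,2,axis=0).round(),np.nanpercentile(q,98,axis=0).round())
        np.save("m_"+n+"_%.2f"%r["score"],r["region"])
E
```

```text
2.3167 [564.32957083 199.16950706 305.98653444] [ 9.96205382e-01 -8.70317691e-02  9.75038689e-05  5.46961008e-04] [ 6.10086190e-01  2.98734696e-01  6.68177174e-02  9.90226423e-04
 -1.33943236e+00  7.86198747e-01] 0.10915715749487105
[[   0.     -0.95   -0.32   82.78]
 [   1.      0.      0.     -0.32]
 [  -0.     -0.32    0.95 -141.96]
 [   0.      0.      0.      1.  ]] [[355.45804155   0.         324.51685832]
 [  0.         355.45804155 193.23431005]
 [  0.           0.           1.        ]]
lock 0.9 [296.  83. 352. 176.] [602. 196.  54.] [539. 163.  42.] [637. 227.  73.]
lock 0.88 [563. 241. 638. 302.] [ 329. -146.   25.] [ 282. -189.    0.] [ 370. -102.   44.]
lock 0.85 [368. 266. 431. 313.] [346. 133.  25.] [316.  96.   2.] [369. 173.  44.]
dial 0.76 [208. 295. 238. 318.] [382. 370.  42.] [367. 354.  26.] [390. 387.  45.]
dial 0.7 [603. 268. 638. 298.] [ 319. -155.   43.] [ 301. -174.   27.] [ 332. -143.   45.]
dial 0.69 [388. 292. 416. 307.] [343. 132.  39.] [335. 116.  27.] [347. 148.  44.]
shackle 0.87 [564. 238. 607. 276.] [ 356. -117.   16.] [ 325. -149.   -1.] [373. -99.  18.]
shackle 0.68 [303. 145. 342. 174.] [548. 208.  45.] [534. 180.  41.] [574. 227.  47.]
shackle 0.42 [191. 305. 204. 325.] [349. 427.  16.] [335. 415.  12.] [364. 434.  18.]
flap_left 0.59 [243.  43. 288. 238.] [599. 253.  89.] [501. 223.  68.] [676. 287. 106.]
flap_right 0.68 [306.  99. 339. 134.] [605. 194.  72.] [589. 179.  69.] [621. 210.  74.]
flap_left_edge 0.89 [246.  45. 290. 235.] [599. 253.  90.] [501. 224.  70.] [676. 285. 106.]
```

View pics/w1.png

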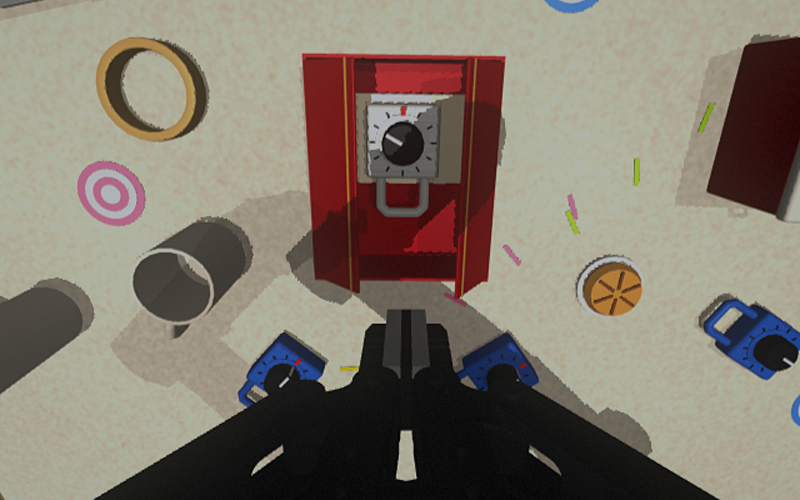

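The lock in the carton (800-px crop: face (403,140), dial (403,143), shackle (402,195)) is silver and has a red mark at (403,110). The others, at (285,370), (500,365) and (760,335), are blue. So the silver one is ours, and its pointer sits about 60° counter-clockwise. Next I'll measure it and confirm in an enlarged crop.

```bash
python3 - <<'E'
from h import *
import glob
P=np.load("P1.npy"); im=cv2.imread("pics/w1.png")
cv2.imwrite("pics/c1.png",cv2.resize(im[40:310,280:530],None,fx=2.2,fy=2.2,interpolation=cv2.INTER_CUBIC))
r=np.load("m_lock_0.90.npy"); q=P[r]
f=q[(q[:,2]>51)&(q[:,2]<58)][:,:2].astype(np.float32); print("face",cv2.minAreaRect(f))
d=q[q[:,2]>68]; print("dial",cv2.minEnclosingCircle(d[:,:2].astype(np.float32)),np.median(d[:,2]))
sh=q[(q[:,2]<48)&(q[:,0]<578)][:,:2].astype(np.float32); print("sh",cv2.minAreaRect(sh),len(sh))
X=P.reshape(-1,3)
for nm,lo,hi in (("L",215,300),("R",90,175)):
    m=(X[:,2]>74)&(X[:,2]<125)&(X[:,0]>470)&(X[:,0]<690)&(X[:,1]>lo)&(X[:,1]<hi); g=X[m]
    n=np.linalg.svd(g-g.mean(0),full_matrices=False)[2][2]; print(nm,len(g),g.mean(0),n,g.max(0),g.min(0)); g2=g[g[:,2]>np.percentile(g[:,2],80)]; print(np.polyfit(g2[:,0],g2[:,1],1), g2.mean(0))
E
```

```text
face ((604.8297119140625, 194.50299072265625), (63.88915252685547, 63.40354537963867), 79.84940338134766)
dial ((604.7935180664062, 194.93002319335938), 18.02068519592285) 72.32982856704348
sh ((548.5352172851562, 208.54237365722656), (60.407955169677734, 49.63421630859375), 78.44111633300781) 658
L 6115 [594.87775376 250.75276401  91.50656244] [-0.1208028  -0.63822501 -0.76031278] [681.99914585 288.61561025 107.75032944] [492.81020067 217.59060999  74.01259481]
[-1.88018628e-01  3.47325763e+02] [592.60175352 235.90559437 104.1864905 ]
R 4664 [574.19078606 140.41153966  97.29524098] [-0.14890806 -0.7866529   0.59916909] [659.9042072  172.66149251 116.24978061] [472.8709333  107.97349239  74.00756708]
[-1.89734777e-01  2.61862466e+02] [576.884819   152.407354   113.15518839]
```

View pics/c1.png

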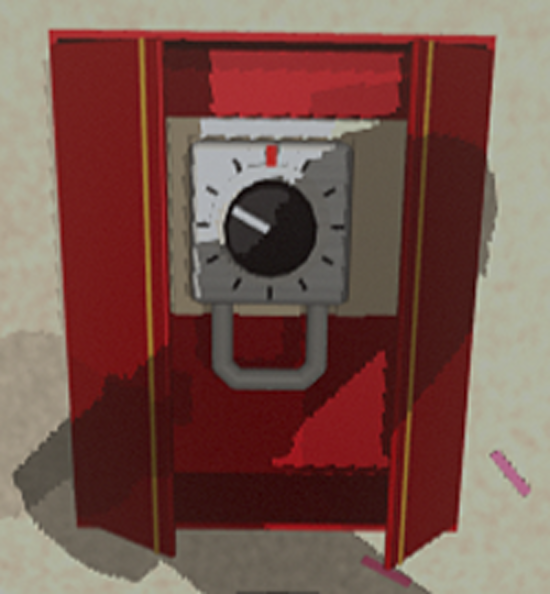

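>>> apply_moves(
  delta_rot=[
    [0, 0, 0],
    [0, 0, 0],
    [0, 0, 0],
    [0, 0, 0],
    [0, 0, 0],
    [0, 0, 0],
    [0, 0, 0],
    [0, 0, 0],
    [0, 0, 0],
    [0, 0, 0],
    [0, 0, 0],
    [0, 0, 0],
    [0, 0, 0],
    [0, 0, 0],
    [0, 0, 0],
    [0, 0, 0],
    [0, 0, 0],
    [0, 0, 0],
    [0, 0, 0],
    [0, 0, 0],
  ],
  xyz=[
    [0, 0, 0.98],
    [0, 0, 0.98],
    [0, 0, 0.98],
    [0, 0, 0.98],
    [0, 0, 0.98],
    [0, 0, 0.98],
    [0, 0, 0.98],
    [0, 0, 0.98],
    [0, 0, 0.98],
    [0, -0.5, 0],
    [0, -0.5, 0],
    [0, -0.5, 0],
    [0, -0.5, 0],
    [0, -0.5, 0],
    [0, -0.5, 0],
    [0, -0.5, 0],
    [0, -0.5, 0],
    [0, -0.5, 0],
    [0, -0.5, 0],
    [0, 0, 0],
  ],
  hand=[1, 1, 1, 1, 1, 1, 1, 1, 1, 1, 1, 1, 1, 1, 1, 1, 1, 1, 1, 1],
)

```text
clock: 4.33
position: [584.2, 329.0, 85.8]
ee_rot: [0.996, -0.084, 0.001, -0.001]
contact_force: [0.4, -0.4, -0.5]
gripper_width: -0.1
grasp_force: 0.1
```

>>> apply_moves(
  delta_rot=[
    [0, 0, 0],
    [0, 0, 0],
    [0, 0, 0],
    [0, 0, 0],
    [0, 0, 0],
    [0, 0, 0],
    [0, 0, 0],
    [0, 0, 0],
    [0, 0, 0],
    [0, 0, 0],
    [0, 0, 0],
    [0, 0, 0],
    [0, 0, 0],
    [0, 0, 0],
    [0, 0, 0],
    [0, 0, 0],
    [0, 0, 0],
    [0, 0, 0],
    [0, 0, 0],
    [0, 0, 0],
  ],
  xyz=[
    [0, 0, 0.18],
    [0, 0, 0.18],
    [0, 0, -0.36],
    [0, 0.95, 0],
    [0, 0.95, 0],
    [0, 0.95, 0],
    [0, 0.95, 0],
    [0, 0.95, 0],
    [0, 0.95, 0],
    [0, 0.46, 0],
    [0, 0.46, 0],
    [0, 0.46, 0],
    [0, 0.46, 0],
    [0, 0.46, 0],
    [0, 0.46, 0],
    [0, 0.46, 0],
    [0, 0.46, 0],
    [0, 0.46, 0],
    [0, 0.46, 0],
    [0, 0, 0],
  ],
  hand=[1, 1, 1, 1, 1, 1, 1, 1, 1, 1, 1, 1, 1, 1, 1, 1, 1, 1, 1, 1],
)

```text
clock: 6.0
position: [538.5, 69.3, 85.4]
ee_rot: [0.996, -0.086, -0.001, 0.001]
contact_force: [-0.4, -0.1, 0.8]
gripper_width: 0.5
grasp_force: 0.1
```

>>> apply_moves(
  delta_rot=[
    [0, 0, 0],
    [0, 0, 0],
    [0, 0, 0],
    [0, 0, 0],
    [0, 0, 0],
    [0, 0, 0],
    [0, 0, 0],
    [0, 0, 0],
    [0, 0, 0],
    [0, 0, 0],
    [0, 0, 0],
  ],
  xyz=[
    [0, 0, 0.18],
    [0, 0, 0.18],
    [0, 0, -0.36],
    [0, 0, -0.9],
    [0, -0.9, -0.9],
    [0, -0.9, -0.9],
    [0, -0.9, -0.9],
    [0, -0.9, -0.9],
    [0, -0.9, -0.9],
    [0, -0.9, -0.9],
    [0, 0, 0],
  ],
  hand=[1, 1, 1, 1, -1, -1, -1, -1, -1, -1, -1],
)

```text
clock: 6.92
position: [565.4, 209.7, 248.7]
ee_rot: [0.997, -0.082, 0.005, -0.003]
contact_force: [0.8, -0.1, 0.8]
gripper_width: 83.3
grasp_force: 0.0
```

```bash
python3 - <<'E'
from h import *
s=arm.read_state(); a=eyes.get_image("wrist"); save("w2",a["frame"],1.25)
print(s["clock"],s["position"],s["joints"],Ro.from_quat(s["ee_rot"]).as_euler('ZYX',degrees=True))
P=cloud(a,s); X=P.reshape(-1,3)
c=np.array([577.3,199.7]); ux=np.array([.9836,-.1805]); uy=np.array([.1805,.9836])
x=(X[:,:2]-c)@ux; y=(X[:,:2]-c)@uy
for lo in list(range(-145,-80,6))+list(range(80,145,6)):
    m=(abs(x)<80)&(y>lo)&(y<lo+6); print(lo+3, m.sum(), np.nanpercentile(X[m,2],[10,50,90]).round(1) if m.sum() else 0)
r=nets.masks_of("lock",a)[0]; q=P[r["region"]]; print(r["score"],r["bbox"])
f=q[(q[:,2]>51)&(q[:,2]<58)][:,:2].astype(np.float32); print("face",cv2.minAreaRect(f))
d=q[q[:,2]>68]; print("dial",cv2.minEnclosingCircle(d[:,:2].astype(np.float32)),np.median(d[:,2]))
sh=q[(q[:,2]<48)&(q[:,0]<578)][:,:2].astype(np.float32); print("sh",cv2.minAreaRect(sh),len(sh),q[q[:,2]<48][:,2].max())
E
```

```text
6.9167 [565.38319318 209.67993164 248.68840753] [ 0.62427314  0.33060966 -0.02999256  0.00194389 -1.19962767  0.78088884] [  -9.45185752   -0.50015051 -179.64335768]
-142 0 0
-136 634 [75.4 76.3 77.1]
-130 1248 [75.1 76.1 77.1]
-124 1231 [74.2 75.2 76.2]
-118 1229 [73.4 74.3 75.3]
-112 1223 [72.5 73.5 74.5]
-106 1193 [71.6 72.6 73.6]
-100 1211 [70.8 71.8 72.8]
-94 1176 [69.9 70.9 71.9]
-88 1179 [69.1 70.1 71. ]
-82 1308 [66.5 68.8 70.1]
83 1284 [68.  69.2 70.7]
89 1157 [69.2 70.2 71.2]
95 1180 [70.  71.  72.1]
101 1189 [70.9 71.9 72.9]
107 1187 [71.7 72.7 73.8]
113 1212 [72.5 73.6 74.6]
119 1218 [73.4 74.4 75.4]
125 1211 [74.3 75.3 76.3]
131 1216 [75.1 76.1 77.1]
137 530 [75.3 76.2 77.2]
143 0 0
0.92 [299.9, 87.2, 368.8, 192.0]
face ((604.8601684570312, 194.31292724609375), (62.9561882019043, 63.75508499145508), 79.38475799560547)
dial ((604.8959350585938, 194.91744995117188), 18.17130470275879) 72.28678958386126
sh ((548.4852905273438, 206.94131469726562), (58.42599868774414, 50.646732330322266), 82.22440338134766) 839 47.58430881528406
```

View pics/w2.png

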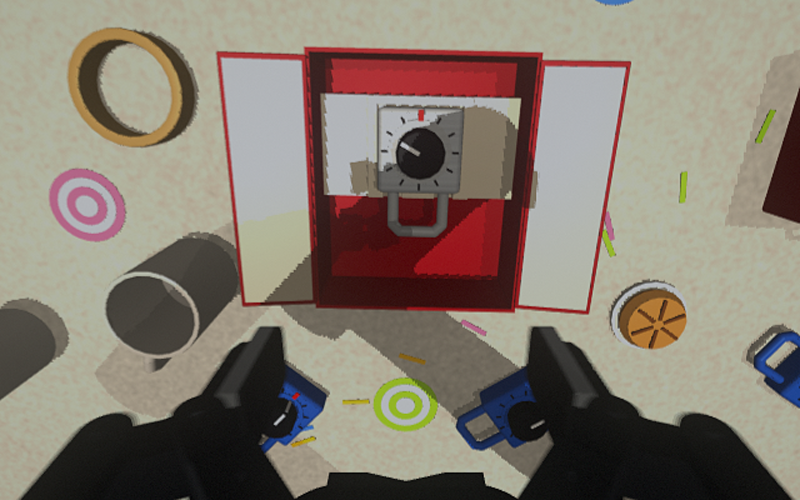

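The picture shows both flaps folded flat outwards: left at (265,180), right at (585,185). Depth puts them at the 3.0 stop. The dial at (420,152) still points about 60° counter-clockwise of the red mark at (421,115).

>>> apply_moves(
  delta_rot=[
    [0, 0, 0],
    [0, 0, 0],
    [0, 0, 0],
    [0, 0, 0],
    [0, 0, 0],
    [0, 0, 0],
    [0, 0, 0],
    [0, 0, 0],
  ],
  xyz=[
    [0.237, 0.046, 0.95],
    [0.237, 0.046, 0.95],
    [0.237, 0.046, 0.95],
    [0.237, 0.046, 0.95],
    [0.237, 0.046, 0.95],
    [0.237, 0.046, 0.95],
    [0.237, 0.046, 0.95],
    [0, 0, 0],
  ],
  hand=[-1, -1, -1, -1, -1, -1, -1, -1],
)

```text
clock: 7.68
position: [598.4, 187.0, 70.4]
ee_rot: [0.996, -0.086, -0.006, 0.003]
contact_force: [-0.6, 0.0, -0.7]
gripper_width: 85.5
grasp_force: 0.0
```

```bash
python3 - <<'E'
from h import *
for i in range(1):
    s=arm.read_state(); print(s["clock"],s["position"],Ro.from_quat(s["ee_rot"]).as_euler('ZYX',degrees=True),s["contact_force"],s["joint_vel"])
E
```

```text
7.6833 [598.43937794 186.97545819  70.40793522] [ -9.88626776   0.62293425 179.56781748] [-0.63246555  0.02205222 -0.68252119] [ 0.01337156 -0.06203212  0.04346299  0.02123442 -0.06797264 -0.01174492]
```

>>> apply_moves(
  delta_rot=[
    [0, 0, 0],
    [0, 0, 0],
    [0, 0, 0],
    [0, 0, 0],
  ],
  xyz=[
    [0, 0, 0],
    [0, 0, 0],
    [0, 0, 0],
    [0, 0, 0],
  ],
  hand=[-1, -1, -1, -1],
)

```text
clock: 8.02
position: [602.7, 190.6, 78.9]
ee_rot: [0.996, -0.085, 0.001, -0.001]
contact_force: [-0.6, 0.3, -0.1]
gripper_width: 85.1
grasp_force: 0.0
```

```bash
python3 - <<'E'
from h import *
for i in range(1):
    s=arm.read_state(); print(s["clock"],s["position"],Ro.from_quat(s["ee_rot"]).as_euler('ZYX',degrees=True),s["contact_force"],s["joint_vel"])
E
```

```text
8.0167 [602.73918981 190.5528159   78.94532383] [-9.70163697e+00 -1.37051618e-01 -1.79885105e+02] [-0.64266532  0.28517121 -0.14200512] [-1.81871470e-06  1.03083856e-03 -3.45029101e-03 -2.54917720e-03
  1.86850955e-03  9.52806770e-04]
```

>>> apply_moves(
  delta_rot=[
    [0, 0, 0],
    [0, 0, 0],
    [0, 0, 0],
    [0, 0, 0],
    [0, 0, 0],
    [0, 0, 0],
    [0, 0, 0],
    [0, 0, 0],
    [0, 0, 0],
    [0, 0, 0],
    [0, 0, 0],
  ],
  xyz=[
    [0.028, -0.092, 0.44],
    [0.028, -0.092, 0.44],
    [0, 0, 0],
    [0, 0, 0],
    [0, 0, 0],
    [0, 0, 0],
    [0, 0, 0],
    [0, 0, 0],
    [0, 0, 0],
    [0, 0, 0],
    [0, 0, 0],
  ],
  hand=[-1, -1, -1, -1, 1, 1, 1, 1, 1, 1, 1],
)

```text
clock: 8.93
position: [604.8, 194.5, 55.8]
ee_rot: [0.996, -0.085, 0.001, -0.0]
contact_force: [-0.5, 0.2, 3.6]
gripper_width: 34.2
grasp_force: 60.1
```

>>> apply_moves(
  delta_rot=[
    [0, 0, 0.68],
    [0, 0, 0.68],
    [0, 0, 0.68],
    [0, 0, 0.68],
    [0, 0, 0.68],
    [0, 0, 0.68],
    [0, 0, 0.68],
    [0, 0, 0.68],
    [0, 0, 0.68],
    [0, 0, 0.68],
    [0, 0, 0.68],
    [0, 0, 0.68],
    [0, 0, 0.68],
    [0, 0, 0.68],
    [0, 0, 0.68],
    [0, 0, 0],
    [0, 0, 0],
    [0, 0, 0],
    [0, 0, 0],
  ],
  xyz=[
    [0, 0, -0.04],
    [0, 0, 0],
    [0, 0, 0],
    [0, 0, 0],
    [0, 0, 0],
    [0, 0, 0],
    [0, 0, 0],
    [0, 0, 0],
    [0, 0, 0],
    [0, 0, 0],
    [0, 0, 0],
    [0, 0, 0],
    [0, 0, 0],
    [0, 0, 0],
    [0, 0, 0],
    [0, 0, 0],
    [0, 0, 0],
    [0, 0, 0],
    [0, 0, 0],
  ],
  hand=[1, 1, 1, 1, 1, 1, 1, 1, 1, 1, 1, 1, 1, 1, 1, 1, 1, 1, 1],
)

```text
clock: 10.52
position: [604.4, 194.4, 55.8]
ee_rot: [0.815, -0.58, -0.0, -0.0]
contact_force: [0.3, 2.2, -1.4]
gripper_width: 33.6
grasp_force: 60.6
```

```bash
python3 - <<'E'
from h import *
s=arm.read_state(); print(s["clock"],s["position"],Ro.from_quat(s["ee_rot"]).as_euler('ZYX',degrees=True),s["contact_force"],s["wrist_torque"],s["joints"],s["gripper_width"])
E
```

```text
10.5167 [604.35091456 194.44142105  55.83364104] [-7.08598427e+01  9.19943812e-03 -1.79996780e+02] [ 0.28280363  2.17180741 -1.3734787 ] [ 0.31830653 -0.26979605 -0.01562362] [ 5.65653043e-01  5.65321320e-01 -1.73522575e-01 -1.93963031e-04
 -8.31860891e-01 -2.31463657e-01] 33.56295370040289
```

>>> apply_moves(
  delta_rot=[
    [0, 0, 0],
    [0, 0, 0],
    [0, 0, 0],
    [0, 0, 0],
    [0, 0, 0],
    [0, 0, 0.98],
    [0, 0, 0.98],
    [0, 0, 0.98],
    [0, 0, 0.98],
    [0, 0, 0.98],
    [0, 0, 0],
    [0, 0, 0],
    [0, 0, 0],
    [0, 0, 0],
    [0, 0, 0],
    [0, 0, 0],
    [0, 0, 0],
  ],
  xyz=[
    [0, 0, 0],
    [0, 0, 0],
    [0, 0, 0],
    [0, 0, -0.8],
    [0, 0, -0.8],
    [0, 0, -0.8],
    [0, 0, -0.8],
    [0, 0, -0.8],
    [0, 0, -0.8],
    [0, 0, -0.8],
    [0, 0.88, 0],
    [0, 0.88, 0],
    [0, 0.88, 0],
    [0, 0, 0],
    [0, 0, 0],
    [0, 0, 0],
    [0, 0, 0],
  ],
  hand=[-1, -1, -1, -1, -1, -1, -1, -0.4, -0.4, -0.4, -0.4, -0.4, -0.4, -0.4, -0.4, -0.4, -0.4],
)

```text
clock: 11.93
position: [540.1, 206.1, 196.1]
ee_rot: [-0.641, 0.768, -0.0, 0.0]
contact_force: [-0.1, -0.3, 0.2]
gripper_width: 60.3
grasp_force: 0.0
```

```bash
python3 - <<'E'
from h import *
s=arm.read_state(); a=eyes.get_image("wrist"); save("w3",a["frame"],1.25)
print(s["clock"],s["position"],s["joints"],Ro.from_quat(s["ee_rot"]).as_euler('ZYX',degrees=True),s["gripper_width"])
P=cloud(a,s); X=P.reshape(-1,3)
c=np.array([604.85,194.65]); ux=np.array([.9833,-.182]); uy=np.array([.182,.9833])
D=(X[:,:2]-c); x=D@ux; y=D@uy
m=(x>-80)&(x<-36)&(abs(y)<35)&(X[:,2]>36)&(X[:,2]<56)
print("shackle x',y',z",np.percentile(x[m],[0,1,50]),np.percentile(y[m],[1,99]),np.percentile(X[m,2],[5,95]))
m=(abs(x)<23)&(abs(y)<23)&(X[:,2]>67)&(X[:,2]<80)
F=a["frame"].reshape(-1,3).mean(1); w=m&(F>150); print("pointer pts",w.sum(), x[w].mean() if w.any() else 0,y[w].mean() if w.any() else 0,"dial c",(x[m].max()+x[m].min())/2,(y[m].max()+y[m].min())/2)
for r in (-50,-45,-40,-35,-30): 
    k=(abs(x-r)<2.5)&(abs(y)<13); print(r,np.nanpercentile(X[k,2],[10,90]).round())
E
```

```text
11.9333 [540.09921704 206.07731187 196.05483114] [ 6.44681744e-01  3.32710262e-01 -1.63440222e-01  2.05078160e-04
 -1.07436996e+00 -8.25253604e-01] [-1.00340410e+02  4.60358262e-03 -1.79981685e+02] 60.2525832174994
shackle x',y',z [-71.26501598 -70.50846862 -58.3831604 ] [-23.11855083  25.29781117] [41.59587013 46.57391626]
pointer pts 59 7.989683608216886 -0.5066961499362597 dial c -0.2784300637978916 -0.19018141221881812
-50 [  3. 274.]
-45 [3. 5.]
-40 [  3. 255.]
-35 [204. 252.]
-30 [ 54. 257.]
```

View pics/w3.png

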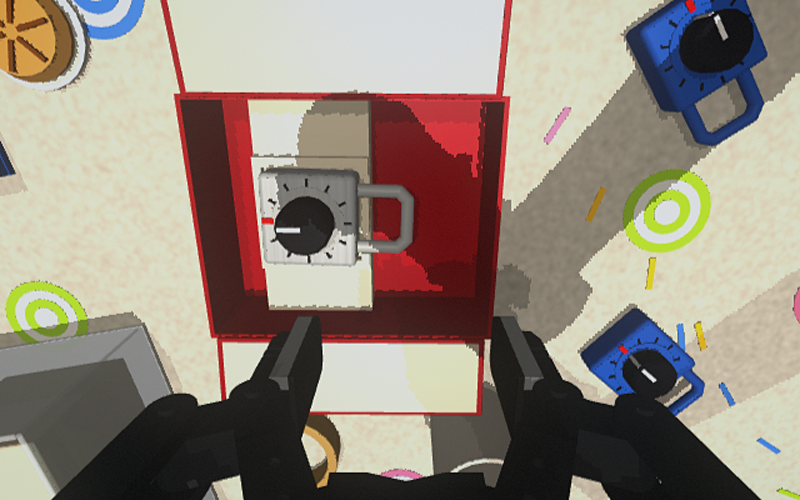

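The picture shows the white pointer (290,228) aligned with the red mark (267,222) and the lock still seated. The shackle bar is at (405,215), free to grip.

>>> apply_moves(
  delta_rot=[
    [0, 0, 0],
    [0, 0, 0],
    [0, 0, 0],
    [0, 0, 0],
    [0, 0, 0],
    [0, 0, 0],
    [0, 0, 0],
    [0, 0, 0],
    [0, 0, 0],
    [0, 0, 0],
    [0, 0, 0],
    [0, 0, 0],
    [0, 0, 0],
    [0, 0, 0],
  ],
  xyz=[
    [-0.02, 0, 0.5],
    [0, 0, 0.8],
    [0, 0, 0.8],
    [0, 0, 0.8],
    [0, 0, 0.8],
    [0, 0, 0.7],
    [0, 0, 0.6],
    [0, 0, 0.5],
    [0, 0, 0.4],
    [0, 0, 0.3],
    [0, 0, 0.2],
    [0, 0, 0.1],
    [0, 0, 0],
    [0, 0, 0],
  ],
  hand=[0.6, 0.6, 0.6, 0.6, 0.6, 0.6, 0.6, 0.6, 0.6, 0.6, 0.6, 0.6, 0.6, 0.6],
)

```text
clock: 13.15
position: [539.9, 206.8, 34.0]
ee_rot: [-0.641, 0.768, -0.0, 0.0]
contact_force: [-0.1, 0.1, 0.1]
gripper_width: 17.0
grasp_force: 0.0
```

>>> apply_moves(
  delta_rot=[
    [0, 0, 0],
    [0, 0, 0],
    [0, 0, 0],
    [0, 0, 0],
    [0, 0, 0],
    [0, 0, 0],
    [0, 0, 0],
    [0, 0, 0],
    [0, 0, 0],
    [0, 0, 0],
    [0, 0, 0],
    [0, 0, 0],
    [0, 0, 0],
    [0, 0, 0],
  ],
  xyz=[
    [0, 0, 0],
    [0, 0, 0],
    [0, 0, 0],
    [0, 0.08, 0],
    [0, 0.08, 0],
    [0, 0.08, 0],
    [0, 0.08, 0],
    [0, 0.08, 0],
    [0, 0.08, 0],
    [0, 0.07, 0],
    [0, 0.06, 0],
    [0, 0, 0],
    [0, 0, 0],
    [0, 0, 0],
  ],
  hand=[1, 1, 1, 1, 1, 1, 1, 1, 1, 1, 1, 1, 1, 1],
)

```text
clock: 14.32
position: [524.9, 209.7, 33.8]
ee_rot: [-0.641, 0.768, -0.0, 0.001]
contact_force: [1.8, -0.1, 2.2]
gripper_width: 6.2
grasp_force: 58.8
```

>>> apply_moves(
  delta_rot=[
    [0, 0, 0],
    [0, 0, 0],
    [0, 0, 0],
    [0, 0, 0],
    [0, 0, 0],
    [0, 0, -1],
    [0, 0, -1],
    [0, 0, -1],
    [0, 0, -1],
    [0, 0, -1],
    [0, 0, -1],
    [0, 0, -1],
    [0, 0, -1],
    [0, 0, -1],
    [0, 0, -1],
    [0, 0, -1],
    [0, 0, -1],
    [0, 0, -1],
    [0, 0, -1],
    [0, 0, -1],
  ],
  xyz=[
    [0, -0.03, 0],
    [0, 0, 0],
    [0, 0, -0.6],
    [0, 0, -0.8],
    [0, 0, -0.8],
    [0, 0, -0.8],
    [0, 0, -0.8],
    [0, 0, -0.8],
    [0, 0, -0.8],
    [0, 0, -0.8],
    [0, 0, -0.8],
    [0, 0, 0],
    [0, 0, 0],
    [0, 0, 0],
    [0, 0, 0],
    [0, 0, 0],
    [0, 0, 0],
    [0, 0, 0],
    [0, 0, 0],
    [0, 0, 0],
  ],
  hand=[0.6, 0.6, 0.6, 0.6, 0.6, -0.9, -0.9, -0.9, -0.9, -0.9, -0.9, -0.9, -0.9, -0.9, -0.9, -0.9, -0.9, -0.9, -0.9, -0.9],
)

```text
clock: 15.98
position: [524.0, 208.8, 207.4]
ee_rot: [0.996, -0.088, -0.002, 0.001]
contact_force: [0.4, -0.2, -0.3]
gripper_width: 80.9
grasp_force: 0.0
```

>>> apply_moves(
  delta_rot=[
    [0, 0, 0],
    [0, 0, 0],
    [0, 0, 0],
    [0, 0, 0],
  ],
  xyz=[
    [0, 0, 0],
    [0, 0, 0],
    [0, 0, 0],
    [0, 0, 0],
  ],
  hand=[-1, -1, -1, -1],
)

```text
clock: 16.32
position: [524.9, 209.1, 208.3]
ee_rot: [0.996, -0.091, -0.0, 0.0]
contact_force: [0.3, 0.1, 0.2]
gripper_width: 85.6
grasp_force: 0.0
```

```bash
python3 - <<'E'
from h import *
s=arm.read_state(); a=eyes.get_image("wrist"); save("w4",a["frame"],1.25)
print(s["clock"],s["position"],s["joints"],Ro.from_quat(s["ee_rot"]).as_euler('ZYX',degrees=True),s["gripper_width"])
P=cloud(a,s); X=P.reshape(-1,3)
c=np.array([604.85,194.65]); ux=np.array([.9833,-.182]); uy=np.array([.182,.9833])
D=(X[:,:2]-c); x=D@ux; y=D@uy
m=(x>-95)&(x<-36)&(abs(y)<35)&(X[:,2]>36)&(X[:,2]<56)
print("shackle x',y',z",np.percentile(x[m],[0,1,50]),np.percentile(y[m],[1,99]),np.percentile(X[m,2],[5,95]))
m=(abs(x)<23)&(abs(y)<23)&(X[:,2]>67)&(X[:,2]<80)
F=a["frame"].reshape(-1,3).mean(1); w=m&(F>150); print("pointer",w.sum(), x[w].mean(),y[w].mean(),"dial c",(x[m].max()+x[m].min())/2,(y[m].max()+y[m].min())/2)
m=(abs(x)<40)&(abs(y)<40)&(X[:,2]>52)&(X[:,2]<58); print("face",cv2.minAreaRect(X[m][:,:2].astype(np.float32)),np.median(X[m,2]))
for r in (-60,-50,-44,-40,-36,36,40,44,50,60):
    k=(abs(y-r)<1.5)&(abs(x)<12); print(r,np.nanpercentile(X[k,2],[10,50,90]).round() if k.any() else 0)
# donation lid
a=eyes.get_image("top"); Q=cloud(a); r=nets.masks_of("donation_box",a)[0]; q=Q[r["region"]]; q=q[(q[:,2]>98)&(q[:,2]<112)]; print(r["score"],r["bbox"],cv2.minAreaRect(q[:,:2].astype(np.float32)),np.median(q[:,2]))
E
```

```text
16.3167 [524.93534116 209.13083585 208.25134723] [ 6.65694933e-01  3.01546791e-01 -1.76424051e-01 -2.86278411e-04
 -1.09371951e+00  7.23579654e-01] [-1.04079791e+01  4.48295315e-02  1.79971253e+02] 85.57751742926438
shackle x',y',z [-85.85374187 -85.47950356 -65.70786823] [-22.68268135  25.69598686] [42.07911228 46.66695999]
pointer 76 7.589273146431317 1.4247886567187746 dial c -1.3498073431488358 1.2026095828474865
face ((603.6153564453125, 196.11805725097656), (63.28657913208008, 63.423946380615234), 79.32169342041016) 54.47252843331668
-60 [27. 28. 30.]
-50 [27. 29. 29.]
-44 [27. 28. 29.]
-40 [34. 35. 36.]
-36 [35. 35. 36.]
36 [35. 35. 36.]
40 [34. 35. 37.]
44 [28. 28. 29.]
50 [27. 28. 29.]
60 [28. 28. 29.]Traceback (most recent call last):
  File "<stdin>", line 15, in <module>
IndexError: list index out of range
```

View pics/w4.png

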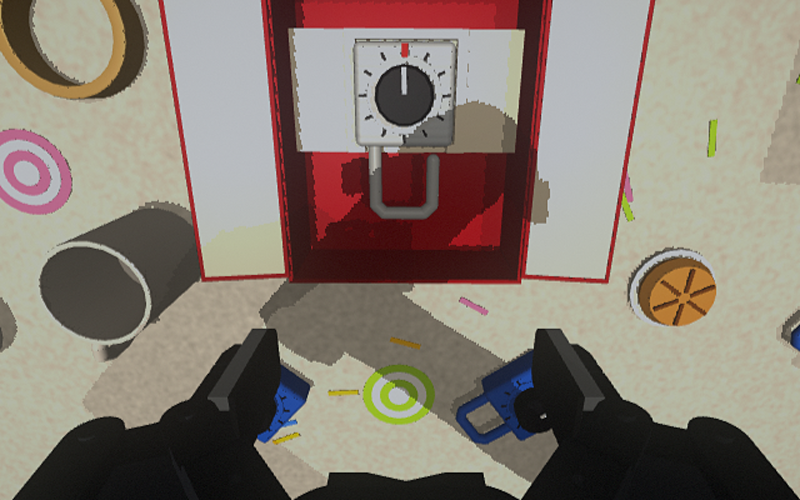

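The picture shows the shackle pulled out, its -y leg free of the body at (432,158), and the pointer at the red mark (404,50). Depth confirms about 14 mm of travel. Next I'll grip the body across y.

>>> apply_moves(
  delta_rot=[
    [0, 0, 0],
    [0, 0, 0],
    [0, 0, 0],
    [0, 0, 0],
    [0, 0, 0],
    [0, 0, 0],
    [0, 0, 0],
    [0, 0, 0],
    [0, 0, 0],
    [0, 0, 0],
    [0, 0, 0],
    [0, 0, 0],
    [0, 0, 0],
    [0, 0, 0],
    [0, 0, 0],
  ],
  xyz=[
    [0.45, -0.05, 0.3],
    [0.55, 0, 0.5],
    [0.55, 0, 0.6],
    [0.55, 0, 0.7],
    [0.5, 0, 0.7],
    [0.4, 0, 0.7],
    [0.2, 0, 0.7],
    [0, 0, 0.7],
    [0, 0, 0.6],
    [0, 0, 0.5],
    [0, 0, 0.4],
    [0, 0, 0.3],
    [0, 0, 0.2],
    [0, 0, 0.1],
    [0, 0, 0],
  ],
  hand=[-1, -1, -1, -1, -1, -1, -1, -1, -1, -1, -1, -1, -1, -1, -1],
)

```text
clock: 17.72
position: [604.2, 196.1, 33.3]
ee_rot: [0.996, -0.09, -0.0, 0.0]
contact_force: [0.1, 0.2, 0.1]
gripper_width: 85.5
grasp_force: 0.0
```

>>> apply_moves(
  delta_rot=[
    [0, 0, 0],
    [0, 0, 0],
    [0, 0, 0],
  ],
  xyz=[
    [0, 0, 0],
    [0, 0, 0],
    [0, 0, 0],
  ],
  hand=[-1, -1, -1],
)

```text
clock: 17.97
position: [604.6, 196.4, 34.4]
ee_rot: [0.996, -0.09, 0.001, -0.0]
contact_force: [-0.1, -0.7, -0.5]
gripper_width: 85.6
grasp_force: 0.0
```

>>> apply_moves(
  delta_rot=[
    [0, 0, 0],
    [0, 0, 0],
    [0, 0, 0],
    [0, 0, 0],
    [0, 0, 0],
    [0, 0, 0],
    [0, 0, 0],
  ],
  xyz=[
    [0, 0, 0.08],
    [0, 0, 0],
    [0, 0, 0],
    [0, 0, 0],
    [0, 0, 0],
    [0, 0, 0],
    [0, 0, 0],
  ],
  hand=[-1, -1, 1, 1, 1, 1, 1],
)

```text
clock: 18.55
position: [604.2, 196.0, 32.0]
ee_rot: [0.996, -0.09, 0.0, 0.0]
contact_force: [-0.8, -1.2, 3.8]
gripper_width: 62.4
grasp_force: 70.0
```

>>> apply_moves(
  delta_rot=[
    [0, 0, 0],
    [0, 0, 0],
    [0, 0, 0],
    [0, 0, 0],
    [0, 0, 0],
    [0, 0, 0],
    [0, 0, 0],
    [0, 0, 0],
    [0, 0, 0],
    [0, 0, 0],
    [0, 0, 0],
    [0, 0, 0],
    [0, 0, 0],
    [0, 0, 0],
    [0, 0, 0],
  ],
  xyz=[
    [0, 0, -0.15],
    [0, 0, -0.2],
    [0, 0, -0.3],
    [0, 0, -0.5],
    [0, 0, -0.6],
    [0, 0, -0.7],
    [0, 0, -0.7],
    [0, 0, -0.7],
    [0, 0, -0.7],
    [0, 0, -0.6],
    [0, 0, -0.5],
    [0, 0, -0.4],
    [0, 0, -0.2],
    [0, 0, 0],
    [0, 0, 0],
  ],
  hand=[1, 1, 1, 1, 1, 1, 1, 1, 1, 1, 1, 1, 1, 1, 1],
)

```text
clock: 19.8
position: [603.7, 196.1, 187.3]
ee_rot: [0.996, -0.09, -0.001, 0.0]
contact_force: [0.3, -0.3, -2.6]
gripper_width: 62.1
grasp_force: 69.2
```

```bash
python3 - <<'E'
from h import *
s=arm.read_state(); print(s["clock"],s["position"],s["ee_rot"],s["joints"],s["contact_force"],s["wrist_torque"],s["gripper_width"])
a=eyes.get_image("wrist"); save("w5",a["frame"],1.0)
t=eyes.get_image("top"); Q=cloud(t); print([ (x["score"],x["bbox"]) for x in nets.masks_of("donation_box",t)])
X=Q.reshape(-1,3); m=(abs(X[:,2]-105)<4)&(X[:,0]>440)&(X[:,0]<660)&(X[:,1]>-270)&(X[:,1]<-80); print(m.sum(),cv2.minAreaRect(X[m][:,:2].astype(np.float32)),np.median(X[m],0))
E
```

```text
19.8 [603.67582402 196.0841293  187.31676392] [ 9.95941136e-01 -9.00053297e-02 -5.40468350e-04  5.51279849e-05] [ 5.68289820e-01  4.33246335e-01 -2.92474517e-02 -6.41288054e-04
 -1.10922506e+00  8.22537754e-01] [ 0.25597711 -0.34874784 -2.61887929] [-0.03282258 -0.02238538  0.0104594 ] 62.126282310444985
[(0.63, [348.9, 164.3, 385.6, 213.7]), (0.4, [242.3, 164.3, 264.5, 201.3]), (0.25, [293.8, 129.1, 313.3, 150.0])]
1141 ((549.859130859375, -175.2633819580078), (123.75814819335938, 143.85540771484375), 77.44719696044922) [ 548.96268509 -174.60874579  105.02091571]
```

View pics/w5.png

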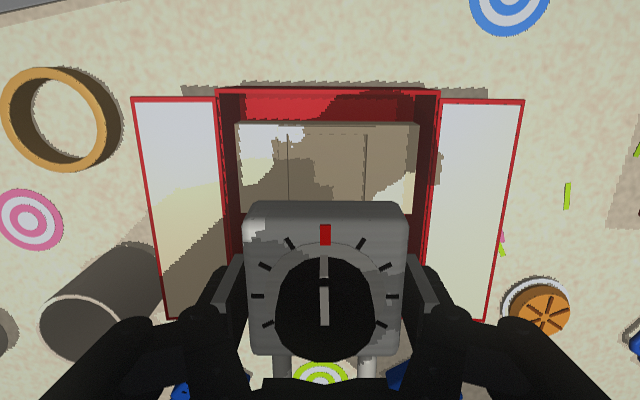

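The picture shows the opened lock held in the fingers at (325,280), with the pointer at the red mark (325,235) and both flaps still back. I'll carry it to the donation lid.

>>> apply_moves(
  delta_rot=[
    [0, 0, 0],
    [0, 0, 0],
    [0, 0, 0],
    [0, 0, 0],
    [0, 0, 0],
    [0, 0, 0],
    [0, 0, 0],
    [0, 0, 0],
    [0, 0, 0],
    [0, 0, 0],
    [0, 0, 0],
    [0, 0, 0],
    [0, 0, 0],
    [0, 0, 0],
    [0, 0, 0],
    [0, 0, 0],
    [0, 0, 0],
    [0, 0, 0],
    [0, 0, 0],
    [0, 0, 0],
  ],
  xyz=[
    [0.027, 0.3, 0],
    [0.027, 0.6, 0],
    [0.027, 0.8, 0],
    [0.027, 0.95, 0],
    [0.027, 0.95, 0],
    [0.027, 0.95, 0],
    [0.027, 0.95, 0],
    [0.027, 0.95, 0],
    [0.027, 0.95, 0],
    [0.027, 0.95, 0],
    [0.027, 0.95, 0],
    [0.027, 0.95, 0],
    [0.027, 0.95, 0],
    [0.027, 0.95, 0],
    [0.027, 0.8, 0],
    [0.027, 0.7, 0],
    [0.027, 0.6, 0],
    [0.027, 0.4, 0],
    [0.027, 0.25, 0],
    [0.027, 0.1, 0],
  ],
  hand=[1, 1, 1, 1, 1, 1, 1, 1, 1, 1, 1, 1, 1, 1, 1, 1, 1, 1, 1, 1],
)

```text
clock: 21.62
position: [549.7, -176.4, 187.7]
ee_rot: [0.996, -0.091, -0.0, 0.0]
contact_force: [-0.4, 0.2, -2.5]
gripper_width: 62.5
grasp_force: 69.2
```

>>> apply_moves(
  delta_rot=[
    [0, 0, 0],
    [0, 0, 0],
    [0, 0, 0],
    [0, 0, 0],
    [0, 0, 0],
    [0, 0, 0],
  ],
  xyz=[
    [0, 0, 0],
    [0, 0, 0],
    [0, 0, 0],
    [0, 0, 0],
    [0, 0, 0],
    [0, 0, 0],
  ],
  hand=[1, 1, 1, 1, 1, 1],
)

```text
clock: 22.12
position: [550.4, -174.8, 187.8]
ee_rot: [0.996, -0.09, 0.0, -0.0]
contact_force: [0.2, 0.1, -3.4]
gripper_width: 62.7
grasp_force: 69.2
```

```bash
python3 - <<'E'
from h import *
s=arm.read_state(); print(s["clock"],s["position"],s["ee_rot"],s["contact_force"],s["joint_vel"].round(3),s["gripper_width"],s["grasp_force"])
t=eyes.get_image("side"); save("s6",t["frame"],1.25)
E
```

```text
22.1167 [ 550.40319488 -174.8121156   187.83321421] [ 9.95979539e-01 -8.95810079e-02  3.22207591e-05 -5.79248713e-06] [ 0.23908266  0.14395389 -3.43435714] [-0.005 -0.001 -0.001 -0.     0.001  0.   ] 62.68621428569445 69.17328000068665
```

View pics/s6.png

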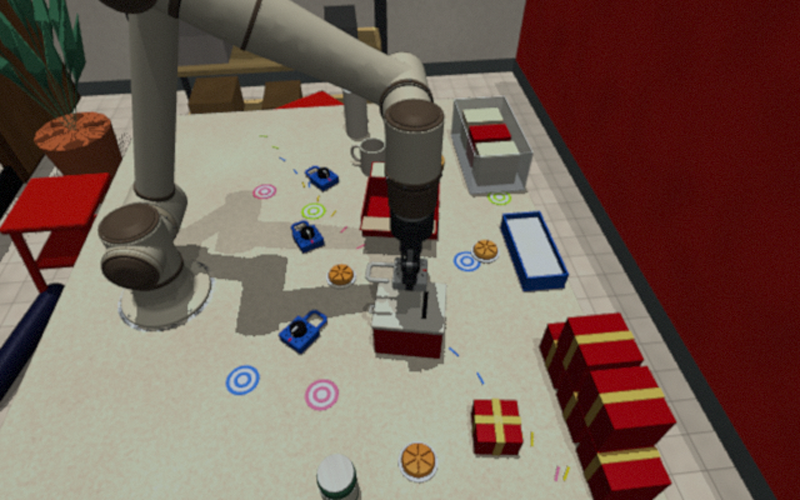

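The side view shows the lock held at (408,272) over the donation lid at (410,305), shackle out, and everything else in place.

```bash
python3 -c "
from bench import arm
print(arm.job_done())"
```

```text
the job is handed in; nothing more can be done
None
```

The job is handed in at about 22 s: both flaps are folded back to their stops, the dial is at the red mark and the shackle is fully out (about 14 mm), and the opened lock is held steady about 8 cm above the middle of the donation box's lid, with nothing else seen to be disturbed.

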